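Rescue the carrier plate from the gap

ROBOT

A 6-joint arm with a two-finger parallel gripper is mounted at the origin on the work surface. World frame = base frame: x ahead of the robot, y to its left, z up, the work surface at z = 0. Lengths are in m, angles in rad, forces in N, time in s.
With the tool pointing down it reaches from about 0.3 to 0.775 m from the base axis. Payload 14.6 kg.
Tool frame: the origin (TCP) lies between the finger pads; the fingertips stand 19 mm ahead of it and the grasp point (between the pads) is the TCP (ctrl.finger_overhang is the distance from the TCP to the fingertips, in m); z points along the fingers, y is the direction in which the jaws open and shut (so a half turn about z gives the same grasp; the last joint's range is limited). The gripper opens to 94 mm and grips with 3 to 60 N. Pads are 16 mm wide; open, the fingers measure 119 mm over their backs; the gripper's body (75 mm by 177 mm) begins 78 mm behind the grasp point.
Start: joints at [1.281, 0.3, 1.521, -0, 1.321, -0.067], TCP at [0.122, 0.536, 0.224] pointing down, gripper open.
Joint ranges: [-3.03, 3.03], [-0.79, 2.21], [0.23, 2.52], [-1.04, 4.18], [0, 3.07], [-2.55, 2.55]. Speed limits (rad/s): [2.22, 2.22, 2.57, 3.14, 3.14, 3.14].

INTERFACE

Orientations are given as [roll, pitch, yaw] about the fixed x, y, z axes, in that order (R = Rz(yaw) Ry(pitch) Rx(roll)).
In Python, from station import ctrl gives the robot as it stands.
- The arm moves only by the tool send_rows, never from a script. Its argument "series" is a list of rows, each a list of 7 numbers: the turn, a rotation vector about the tool's x, y, z in degrees, then the shift along the tool's x, y, z in m, then the gripper's target within -1 to 1 (fully open at 1, half-way at 0, shut at -1). A call has 1 to 8 rows; each row is the pose to reach, as a shift and turn from the pose commanded when the call began, along the tool's axes at that moment; what a row does not reach only later rows make up. A row lasts 1/10 s, in which the tool goes at most 50 mm and 8.59 degrees, less where a joint would pass 70% of its speed; a pose out of reach is approached as far as the arm can. A call with a gripper value outside its range is refused whole. The fingers move at their own pace and stop on an object; "force" is the grip in N (left out, the last holds). Time passes only in rows, so rows that repeat a pose let the fingers close. It gives the time, the measured TCP pose, the force and the opening at its end, in the units of the state.
- ctrl.get_obs(): the state, without advancing time (a new reading comes with each control period).
- ctrl.camera(name): name is "scene" or "top" or "wrist"; returns a dict with "pixels" (480x640x3 uint8, red, green, blue), "z_map" (480x640 float32, m along the optical axis (not along the pixel's ray), 0 where there is no reading), "fov_y" (degrees; the focal length in pixels is half the picture's height over the tangent of half this angle, whatever the lens; pixels are square), "cx", "cy" (the principal point, pixels), "R" (3x3) and "t" (3): a world point X has camera coordinates R X + t. Camera axes: x right, y down, z forward; pixel columns grow to the right and rows downward; lengths in m; the calibration is good to about 2 mm. A picture is of the moment at which its call begins.
- ctrl.hand_in(): hands the job in, once; it reports no verdict.
The state is a dict: "time_s": time; "qpos": joint angles; "joint_vel": joint speeds; "tau": joint torques, N m; "ee_pos": TCP position; "eef_rot": TCP orientation; "force": force on the tool from outside, world axes, zero at the start; "moment": the same for the moment, N m; "grip_width": finger opening in m.
Only numpy, scipy, OpenCV 4.12 (cv2) and the standard library are available. Lean on these libraries where they do the work, as an engineer would, in place of code of your own. Each camera call takes 0.05 s, during which the arm holds its last target.

TASK

One of the photometer's two aluminium carrier plates has slipped into the narrow gap between the photometer and the heating block and is wedged there under the lamp bar. Pull it straight up out of the gap by its exposed top edge, then lower it - do not drop it - all the way into the slot of the empty stand, so that it stands upright there, and let go. Do not bump the lamp bar hard, and leave the other plate in its stand and everything else on the bench where it is.

Things in the scene. Friction and masses are not known exactly. Their poses are not given: they have to be found in the camera images.
- plate: The wedged carrier plate: plain aluminium, 100 mm long (x), 10 mm thick (y), 90 mm tall (z, up), about 0.24 kg, two round glass windows in its lower half; origin at the centre of its underside. It stands on the gap's floor, only its top 35 mm shows, and it may stand up to 10 mm to +x of the lamp bar's middle. A half turn makes no difference.
- station: Fixed: grey photometer (220 mm wide, +y side) and white heating block (110 mm wide, -y side), 260 mm deep (x), a vertical gap between them. Origin on the table below the middle of the gap, z up. Flat tops 100 mm above the table; a hump 27 mm higher lies on the photometer, 134 to 210 mm to +y of the gap, x 10 to 110 mm.
- gap (a point): Middle of the gap's mouth, level with the 100 mm high tops; axes as the station. The gap runs along x, is 13 mm wide (y) and 55 mm deep, 140 mm long (filled to 10 mm below the tops beyond that). A sprung rubber bumper on its +y wall squeezes the plate with about 4 N, so pulling it straight up takes 5 to 10 N beyond its weight.
- lamp: Fixed aluminium lamp bar across above the plate: 40 mm wide (x), 300 mm long (y), 25 mm thick, on two arms at y = +-140 mm that run to +x, to uprights 160 mm behind. Origin: centre of its underside, 275 mm above the table, right above the station's origin; axes as the station.
- lamp_front (a point): Middle of the lamp bar's lower front edge, 20 mm to -x of its origin. The side towards the robot is open: a tool leaning back towards the robot by 25 to 45 degrees, in the plane of the plate, and gripping it near its end towards the robot, clears the bar and can lift the plate 65 mm; an upright one strikes the bar.
- empty_stand: Fixed empty stand: white plastic block 130 x 70 mm, 38 mm high, with one slot open at the top, along its x axis, 112 mm long, 14 mm wide (y); slot floor 10 mm above the table, so 28 mm deep. Origin at the centre of its underside, z up.
- full_stand: Fixed stand just like the empty one, but with the other plate in its slot. Which of the two stands is to the left changes.
- other_plate: The second carrier plate, just like the first, standing in the full stand; leave it. Origin at the centre of its underside.
- reagent_box: Bystander: blue and brown cardboard box, 90 x 65 x 110 mm high; origin at the centre of its underside.
- dropper: Bystander: small bottle with a green cap, 38 mm across, 62 mm high; origin at the centre of its underside.
- marker: Bystander: marker pen lying flat, 110 mm long along its x axis, 14 mm thick; origin on its underside near the middle.
- beaker: Bystander: open white beaker, 76 mm across, 100 mm high; origin at the centre of its underside.
- vial_rack: Fixed bystander: white rack of capped vials, 70 x 130 mm, 85 mm high; origin at the centre of its underside.
- calculator: Fixed bystander: flat calculator, 130 x 75 x 14 mm; origin at the centre of its underside.
Mind the look-alikes: they are no part of the job. Leave any turquoise look-alike of the empty_stand alone.

How it is judged:
On the way:
1. the plate is held by the fingers, its underside clear above the gap (z of plate in the frame of station above 0.101 m and contact force between the fingers and plate above 0.5 N), for 0.05 s.
At the end, for the whole second after the job is handed in: The plate stands fully down in the empty stand's slot (underside within 5 mm of the slot floor, centre within 12 mm along and 6 mm across the slot, lean under 0.2 rad, turned along the slot within 0.12 rad), released and at rest; the other plate is still in its stand (moved under 15 mm) (x of plate in the frame of empty_stand between -0.012 and 0.012 m and y of plate in the frame of empty_stand between -0.006 and 0.006 m and z of plate in the frame of empty_stand between 0.005 and 0.015 m and angle between plate's own z axis and vertical below 0.2 rad and angle between the x axis of plate and the x axis of empty_stand, either way round below 0.12 rad and linear speed of plate below 0.02 m/s and contact force between the fingers and plate below 0.1 N and distance of other_plate from where it was at the start of the episode below 0.015 m); the robot touches nothing.
It fails at once if the plate is dropped (falls freely at more than 0.6 m/s) (linear speed of plate above 0.6 m/s and contact force between the fingers and plate below 0.05 N).
It fails at once if the lamp bar is bumped with more than 15 N (contact force between lamp and anything else above 15 N).
It fails at once if the other plate is moved by more than 15 mm (distance of other_plate from where it was at the start of the episode above 0.015 m).
It fails at once if a bystander is moved by more than 30 mm (distance of any of reagent_box, dropper, marker, beaker from where it was at the start of the episode above 0.03 m).
It also fails if it takes over 51 s, if anything falls off the work surface, if the arm or the gripper's body presses on something with over 40 N, if the wrist force passes 120 N, or if a joint passes its speed limit or range.

## Working session

There is one attempt and no reset: what is moved stays moved. The work goes in short steps, Python scripts to look and compute and a tool call to move; the robot and the scene stay as the last step left them, time stands still between calls to the robot, and variables do not carry over. Pictures are saved under pics/ and viewed, and the job is handed in when it is done.

Besides the shell and the picture viewer there is one more tool, called by a JSON object that holds its "name" and its "arguments". send_rows: Moves the arm, as the interface text tells. Its arguments: {"type":"object","properties":{"series":{"type":"array"},"force":{"type":"number"}},"required":["series"]}

```bash
mkdir -p pics; ls; cat > h.py <<'E'
import numpy as np, cv2
from station import ctrl
def cam(n):
    c=ctrl.camera(n); c['f']=240/np.tan(np.radians(c['fov_y'])/2); c['R']=np.array(c['R']); c['t']=np.array(c['t']); return c
def save(c,name): cv2.imwrite('pics/'+name,cv2.cvtColor(np.ascontiguousarray(c['pixels']),cv2.COLOR_RGB2BGR))
def cloud(c):
    z=c['z_map'].astype(float); v,u=np.mgrid[:480,:640]
    P=np.stack([(u-c['cx'])/c['f']*z,(v-c['cy'])/c['f']*z,z],-1)
    W=(P-c['t'])@c['R']; W[z==0]=np.nan; return W
def proj(c,X):
    p=c['R']@np.array(X)+c['t']; return c['cx']+c['f']*p[0]/p[2], c['cy']+c['f']*p[1]/p[2]
E
python3 - <<'E'
from h import *
o=ctrl.get_obs(); print(o)
for n in ['scene','top','wrist']:
    c=cam(n); save(c,n+'0.png'); np.savez(n+'0.npz',**c); print(n,c['fov_y'],c['cx'],c['cy'],-c['R'].T@c['t'],c['R'][2])
E
```

```text
pics
{'time_s': 0.0, 'qpos': array([ 1.28138196e+00,  3.00471247e-01,  1.52160420e+00, -1.36284935e-05,
        1.32071804e+00, -6.66275381e-02]), 'joint_vel': array([-0.00135545,  0.00053323,  0.00040862, -0.00078071, -0.0008198 ,
       -0.00032528]), 'tau': array([-3.65784181e-03, -5.31797254e+01, -3.52743888e+01,  7.06721703e-02,
        2.42871634e-02,  1.84582700e-05]), 'ee_pos': array([0.12146952, 0.53615714, 0.22387647]), 'eef_rot': array([-3.14039361e+00, -6.67781179e-05,  2.91880917e+00]), 'force': array([ 0.24431172, -0.47162404, -0.41926821]), 'moment': array([ 0.01249395,  0.03372703, -0.04031577]), 'grip_width': 0.09385009707387731}
scene 47.58344473073897 326.21851571262545 242.9839136693142 [ 0.90016073 -0.74444089  0.94450163] [-0.40782642  0.57747161 -0.70725112]
top 44.55444030060848 314.7238987317691 250.34427412426606 [ 0.2486286  -0.13259502  1.56596757] [ 0.15551062 -0.00240125 -0.9878313 ]
wrist 59.90524691760618 320.083395224049 233.05305826511125 [0.05334366 0.55211849 0.3838897 ] [ 0.23353401 -0.05413999 -0.97084022]
```

View pics/scene0.png

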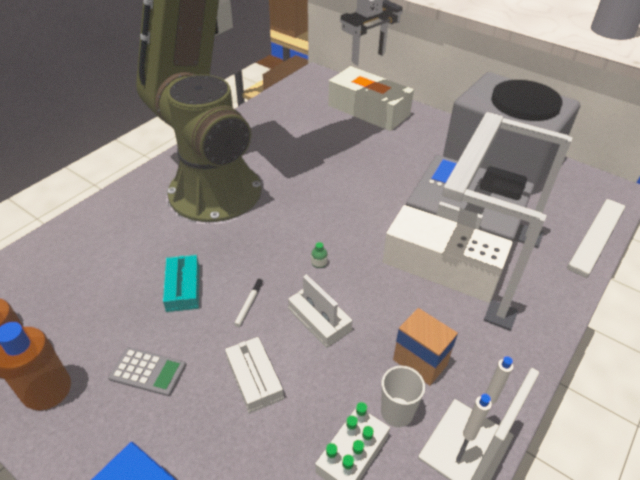

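View pics/top0.png

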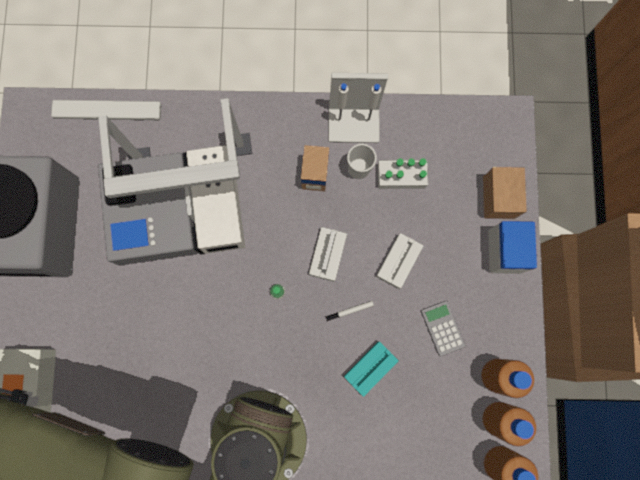

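View pics/wrist0.png

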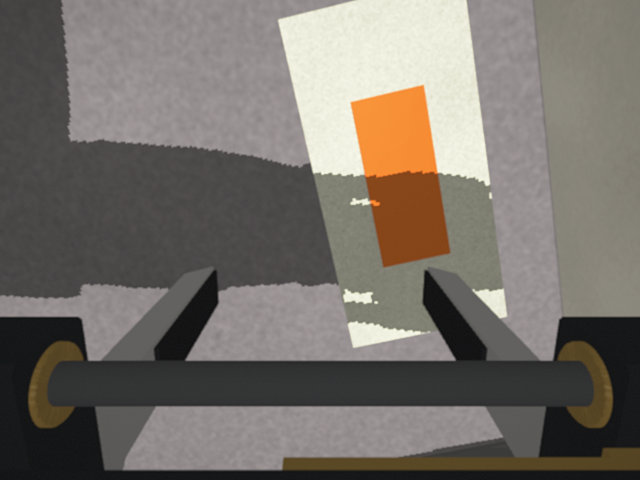

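Scene: the empty stand is at scene (253,372)/top (400,260), and the full stand at scene (320,310)/top (328,253). The turquoise look-alike is at top (371,368). The lamp bar in the top view runs (105,185)–(240,172) and hides the plate. Next I'll crop and measure.

```bash
python3 - <<'E'
from h import *
d={n:dict(np.load(n+'0.npz')) for n in ['scene','top']}
def crop(n,x0,x1,y0,y1,s,f):
    cv2.imwrite(f,cv2.resize(cv2.cvtColor(d[n]['pixels'][y0:y1,x0:x1],cv2.COLOR_RGB2BGR),None,fx=s,fy=s,interpolation=cv2.INTER_CUBIC))
crop('scene',380,580,90,300,2.8,'pics/c1.png'); crop('scene',220,370,250,420,3.5,'pics/c2.png')
crop('top',95,255,90,270,3.3,'pics/c3.png'); crop('top',300,430,220,300,5,'pics/c4.png')
for n in d:
    c=d[n]; W=cloud(c)
    for (u,v) in ([(400,285),(385,265),(328,253),(215,220),(170,180),(150,220)] if n=='top' else [(253,372),(440,235),(320,310),(480,160)]): print(n,u,v,W[v,u].round(4))
E
```

```text
scene 253 372 [ 0.4609 -0.3572  0.013 ]
scene 440 235 [0.601  0.1189 0.102 ]
scene 320 310 [ 0.4875 -0.1756  0.0436]
scene 480 160 [0.6344 0.1518 0.3039]
top 400 285 [ 0.4014 -0.3616  0.034 ]
top 385 265 [ 0.4532 -0.3218  0.0383]
top 328 253 [ 0.4731 -0.1699  0.1005]
top 215 220 [0.5526 0.1188 0.1044]
top 170 180 [0.6    0.188  0.3041]
top 150 220 [0.5499 0.2839 0.1044]
```

View pics/c1.png

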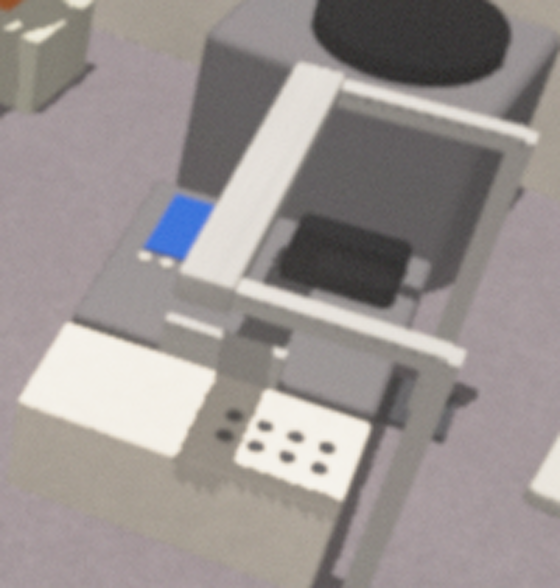

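View pics/c2.png

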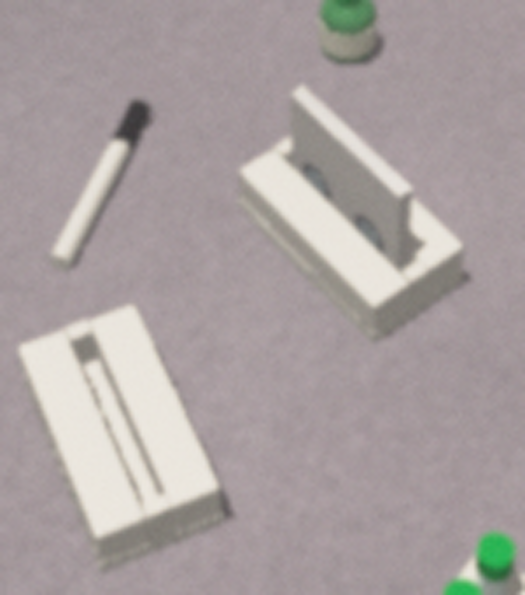

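View pics/c3.png

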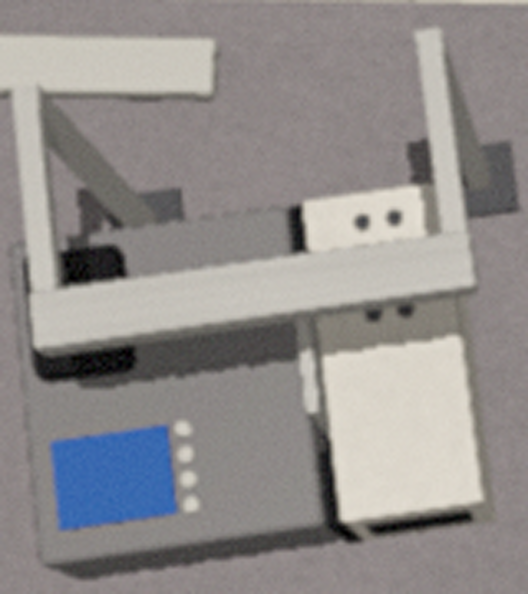

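View pics/c4.png

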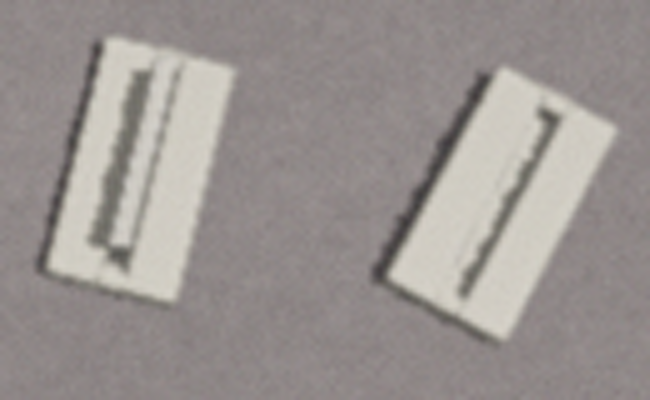

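Crop c1: the plate's top edge shows under the lamp from about scene (439,204) to (482,217). Crop c3: its robot-side end is at about top (187–191, 187–214). Crop c4: the right stand, top (400,260), is empty; the left one holds the other plate. Now for poses.

```bash
cat >> h.py <<'E'
def onplane(c,uv,z):
    uv=np.atleast_2d(uv).astype(float)
    D=np.c_[(uv[:,0]-c['cx'])/c['f'],(uv[:,1]-c['cy'])/c['f'],np.ones(len(uv))]@c['R']
    o=-c['R'].T@c['t']; s=(z-o[2])/D[:,2]; return o+s[:,None]*D
def rect(c,mask,z):
    cs,_=cv2.findContours(mask.astype(np.uint8),cv2.RETR_EXTERNAL,cv2.CHAIN_APPROX_NONE)
    k=max(cs,key=cv2.contourArea)[:,0,:]
    P=onplane(c,k,z)[:,:2]; return P,cv2.minAreaRect((P*1000).astype(np.float32))
def box(r):
    b=cv2.boxPoints(r)/1000; return b
E
python3 - <<'E'
from h import *
d={n:dict(np.load(n+'0.npz')) for n in ['scene','top']}
for n in d:
    c=d[n]; W=cloud(c); z=W[...,2]
    near=lambda x,y,r: np.hypot(W[...,0]-x,W[...,1]-y)<r
    for nm,p in (('empty',(.455,-.357)),('full',(.48,-.17))):
        m=near(*p,.085)&(z>.025)&(z<.05)&(np.abs(c['pixels'].astype(int).sum(-1))>0)
        m=cv2.morphologyEx(m.astype(np.uint8),cv2.MORPH_OPEN,np.ones((3,3)))
        P,r=rect(c,m,.038); print(n,nm,np.round(r[0],1),np.round(r[1],1),round(r[2],2),'\n',box(r).round(4).tolist())
    m=(z>.285)&(z<.32)&(W[...,0]>.5)&(W[...,0]<.8)&(W[...,1]>-.1)&(W[...,1]<.42)
    P=onplane(c,np.argwhere(m)[:,::-1],.3); i=[P[:,1].argmin(),P[:,1].argmax(),P[:,0].argmin(),P[:,0].argmax()]; print(n,'lamp ext',P[i].round(4).tolist())
    m=(z>.09)&(z<.112)&(W[...,0]>.4)&(W[...,0]<.85)&(W[...,1]>-.0)&(W[...,1]<.42)
    cv2.imwrite(f'pics/m_{n}.png',m*255)
    P=onplane(c,np.argwhere(m)[:,::-1],.1); i=[P[:,1].argmin(),P[:,1].argmax(),P[:,0].argmin(),P[:,0].argmax()]; print(n,'st ext',P[i].round(4).tolist())
    m=(z>.12)&(z<.15)&(W[...,0]>.4)&(W[...,0]<.85)&(W[...,1]>.08)&(W[...,1]<.25)
    a=np.argwhere(m); P=onplane(c,a[:,::-1],.135);print(n,'plate px',len(a),a.min(0),a.max(0));
    if len(a): print(cv2.minAreaRect((P[:,:2]*1000).astype(np.float32)), np.nanmedian(W[m],0))
E
```

```text
scene empty [ 469.3 -363.2] [ 71.5 139.2] 61.97 
 [[0.39100000262260437, -0.3621000051498413], [0.5138999819755554, -0.42750000953674316], [0.5475000143051147, -0.3643999993801117], [0.4246000051498413, -0.29899999499320984]]
scene full [ 484.2 -174.4] [ 76.9 138.1] 77.06 
 [[0.4081999957561493, -0.1964000016450882], [0.542900025844574, -0.227400004863739], [0.5601000189781189, -0.15240000188350677], [0.4255000054836273, -0.12150000035762787]]
scene lamp ext [[0.6225, 0.0196, 0.3], [0.7383, 0.3566, 0.3], [0.5659, 0.3312, 0.3], [0.8013, 0.0544, 0.3]]
scene st ext [[0.5214, 0.0441, 0.1], [0.6833, 0.4248, 0.1], [0.448, 0.3909, 0.1], [0.8001, 0.062, 0.1]]
scene plate px 389 [201 438] [222 482]
((612.0657958984375, 177.66563415527344), (101.21166229248047, 34.64439392089844), 9.576066017150879) [0.61127014 0.18371078 0.13248327]
top empty [ 466.  -360.5] [ 70.3 131.5] 62.04 
 [[0.391400009393692, -0.36070001125335693], [0.5076000094413757, -0.42239999771118164], [0.5404999852180481, -0.3603000044822693], [0.4242999851703644, -0.2987000048160553]]
top full [ 480.8 -170.1] [ 69.8 131. ] 76.34 
 [[0.4088999927043915, -0.18860000371932983], [0.5361999869346619, -0.21950000524520874], [0.5526999831199646, -0.1517000049352646], [0.4253999888896942, -0.12070000171661377]]
top lamp ext [[0.6107, 0.0358, 0.3], [0.7454, 0.3599, 0.3], [0.5599, 0.3241, 0.3], [0.7937, 0.0674, 0.3]]
top st ext [[0.4977, 0.0537, 0.1], [0.6723, 0.4214, 0.1], [0.4436, 0.3846, 0.1], [0.8002, 0.0698, 0.1]]
top plate px 142 [187 184] [215 192]
((593.8046264648438, 183.03126525878906), (74.39474487304688, 12.354851722717285), 9.371431350708008) [0.59406809 0.18357232 0.1336973 ][ WARN:0@0.783] global loadsave.cpp:1063 imwrite_ Unsupported depth image for selected encoder is fallbacked to CV_8U.
```

```bash
python3 - <<'E'
from h import *
for n in ['top','scene']:
    c=dict(np.load(n+'0.npz')); W=cloud(c); z=W[...,2]
    zz=np.nan_to_num(z)
    # lamp front edge: per column lowest row in mask (top view)
    m=(zz>.285)&(zz<.32)&(W[...,0]>.5)&(W[...,0]<.8)&(W[...,1]>-.1)&(W[...,1]<.42)
    P=onplane(c,np.argwhere(m)[:,::-1],.3)[:,:2]
    for yaw in np.radians([6,8,9,9.5,10,12]):
        ex=np.array([np.cos(yaw),np.sin(yaw)]); ey=np.array([-ex[1],ex[0]])
        a=P@ex; b=P@ey
        print(n,np.degrees(yaw).round(1),'front edge spread', [round(float(np.percentile(a[(b>q)&(b<q+.03)],1)),4) for q in np.linspace(b.min()+.01,b.max()-.04,6)],'b',b.min().round(4),b.max().round(4))
E
```

```text
top 6.0 front edge spread [0.6082, 0.6048, 0.601, 0.5981, 0.5953, 0.5933] b -0.0284 0.28
top 8.0 front edge spread [0.6074, 0.6062, 0.6045, 0.6033, 0.6021, 0.6015] b -0.0498 0.2526
top 9.0 front edge spread [0.6069, 0.6067, 0.6057, 0.6054, 0.6052, 0.6054] b -0.0605 0.2398
top 9.5 front edge spread [0.6066, 0.6069, 0.6063, 0.6064, 0.6066, 0.6073] b -0.066 0.2343
top 10.0 front edge spread [0.6062, 0.6069, 0.6068, 0.6074, 0.608, 0.6091] b -0.0717 0.2288
top 12.0 front edge spread [0.6041, 0.6063, 0.6083, 0.6105, 0.6129, 0.6158] b -0.0991 0.2068
scene 6.0 front edge spread [0.6164, 0.6109, 0.6079, 0.6048, 0.6016, 0.6001] b -0.0456 0.2775
scene 8.0 front edge spread [0.6152, 0.6119, 0.6106, 0.6093, 0.6081, 0.6089] b -0.068 0.254
scene 9.0 front edge spread [0.6142, 0.6119, 0.6117, 0.6114, 0.6111, 0.6128] b -0.0794 0.243
scene 9.5 front edge spread [0.6137, 0.6119, 0.6122, 0.6122, 0.6125, 0.6146] b -0.0851 0.2376
scene 10.0 front edge spread [0.6134, 0.6119, 0.6125, 0.6131, 0.6138, 0.6164] b -0.091 0.2322
scene 12.0 front edge spread [0.6108, 0.6105, 0.6136, 0.6161, 0.6187, 0.6231] b -0.1181 0.2103
```

```bash
cat >> h.py <<'E'
from scipy.spatial.transform import Rotation as Ro
def toolR(yaw,t):  # yaw (deg) of horizontal forward axis, lean t deg
    y=np.radians(yaw);t=np.radians(t);f=np.array([np.cos(y),np.sin(y),0]);k=np.array([0,0,1.])
    z=np.sin(t)*f-np.cos(t)*k; x=-np.cos(t)*f-np.sin(t)*k
    return np.c_[x,np.cross(z,x),z]
def cur():
    o=ctrl.get_obs(); return np.array(o['ee_pos']),Ro.from_euler('xyz',o['eef_rot']).as_matrix(),o
def rel(p,R):
    p0,R0,_=cur(); print('rot',np.degrees(Ro.from_matrix(R0.T@R).as_rotvec()).round(2),'shift',(R0.T@(np.array(p)-p0)).round(4))
E
python3 - <<'E'
from h import *
R=toolR(9.4,35)
rel([.30,.36,.36],R); rel([.51,.1706,.224],R)
c=dict(np.load('top0.npz'));W=cloud(c)
b=W[...,2]
for y in np.arange(.1,.75,.1): 
    print(y.round(2),[round(float(np.nanmax(b[(abs(W[...,0]-x)<.04)&(abs(W[...,1]-y)<.05)],initial=0)),2) for x in np.arange(.1,.7,.08)])
E
```

```text
rot [ -6.81 -34.57 -21.45] shift [-0.213  -0.1326 -0.1359]
rot [ -6.81 -34.57 -21.45] shift [-4.597e-01 -2.708e-01  2.000e-04]
0.1 [0.69, 0.01, 0.01, 0.01, 0.01, 0.11, 0.31, 0.31]
0.2 [0.68, 0.01, 0.01, 0.01, 0.01, 0.11, 0.31, 0.31]
0.3 [0.63, 0.01, 0.01, 0.01, 0.11, 0.11, 0.31, 0.3]
0.4 [0.6, 0.52, 0.01, 0.01, 0.11, 0.11, 0.13, 0.3]
0.5 [0.35, 0.35, 0.01, 0.01, 0.2, 0.22, 0.22, 0.21]
0.6 [0.1, 0.1, 0.08, 0.01, 0.2, 0.22, 0.22, 0.22]
0.7 [0.0, 0.0, 0.01, 0.01, 0.1, 0.0, 0.0, 0.0]
```

{"name": "send_rows", "arguments": {"series": [[0,0,0,0,0,-0.04,1],[0,0,0,0,0,-0.08,1],[-1.4,-6.9,-4.3,-0.04,-0.025,-0.115,1],[-2.8,-13.8,-8.6,-0.08,-0.05,-0.136,1],[-4.1,-20.7,-12.9,-0.115,-0.075,-0.136,1],[-5.5,-27.7,-17.2,-0.15,-0.1,-0.136,1],[-6.8,-34.6,-21.5,-0.185,-0.12,-0.136,1],[-6.8,-34.6,-21.5,-0.213,-0.133,-0.136,1]]}}

```text
time_s: 0.95
ee_pos: [0.2997, 0.3577, 0.3597]
eef_rot: [-3.139, 0.615, -2.971]
force: [-0.0, 0.1, 0.1]
grip_width: 0.0937
```

```bash
python3 - <<'E'
from h import *
rel([.30,.36,.36],toolR(9.4,35)); rel([.51,.1706,.224],toolR(9.4,35))
E
```

```text
rot [0.05 0.25 0.3 ] shift [-0.0008  0.0022  0.0002]
rot [0.05 0.25 0.3 ] shift [-0.0651 -0.2194  0.2128]
```

{"name": "send_rows", "arguments": {"series": [[0,0,0,-0.009,-0.031,0.03,1],[0,0,0,-0.018,-0.062,0.06,1],[0,0,0,-0.027,-0.093,0.09,1],[0,0,0,-0.036,-0.124,0.12,1],[0,0,0,-0.045,-0.155,0.15,1],[0,0,0,-0.054,-0.186,0.18,1],[0,0.2,0.3,-0.065,-0.219,0.213,1],[0,0.2,0.3,-0.065,-0.219,0.213,1]]}}

```text
time_s: 1.75
ee_pos: [0.5105, 0.1689, 0.2203]
eef_rot: [3.139, 0.604, -2.988]
force: [-0.4, 0.9, 0.1]
grip_width: 0.0938
```

```bash
python3 - <<'E'
from h import *
print(cur()[0])
for n in ['wrist','scene']:
    c=cam(n); save(c,n+'1.png'); np.savez(n+'1.npz',**c)
    if n=='wrist':
        W=cloud(c);z=W[...,2];m=(z>.12)&(z<.15)&(W[...,0]>.4)&(W[...,0]<.85)&(W[...,1]>.08)&(W[...,1]<.25); a=np.argwhere(m);print(a.min(0),a.max(0),np.nanmedian(W[m],0))
        for p in [(.5781,.1818,.135),(.5656,.1692,.135)]: print(proj(c,p))
E
```

```text
[0.51045026 0.16889591 0.22029092]
[212 192] [360 329] [0.59119305 0.18268244 0.13450273]
(np.float64(322.4123475819004), np.float64(249.83056954946576))
(np.float64(306.2726453011408), np.float64(235.8783478540794))
```

View pics/wrist1.png

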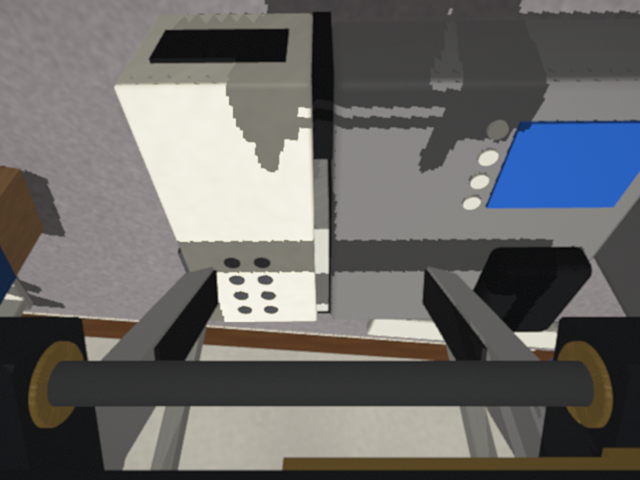

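View pics/scene1.png

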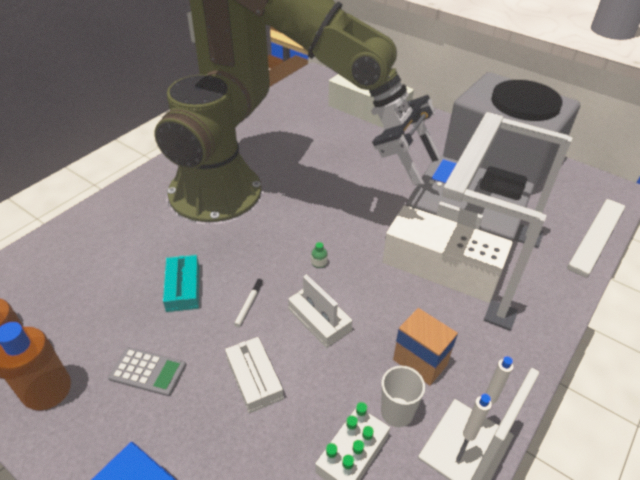

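```bash
python3 - <<'E'
from h import *
c=dict(np.load('wrist1.npz'))
cv2.imwrite('pics/c5.png',cv2.resize(cv2.cvtColor(c['pixels'][140:320,270:380],cv2.COLOR_RGB2BGR),None,fx=3.3,fy=3.3,interpolation=cv2.INTER_NEAREST))
W=cloud(c)
for v in range(150,320,8): print(v,W[v,322].round(4), ''.join('P' if .125<z<.15 else '.' for z in W[v,305:340,2]))
E
```

```text
150 [0.5307 0.1742 0.0893] ...................................
158 [0.5363 0.175  0.0905] ...................................
166 [0.5589 0.1788 0.0709] ...................................
174 [0.5586 0.1787 0.0802] ...................................
182 [0.5588 0.1787 0.0887] ...................................
190 [0.5586 0.1786 0.0973] ...................................
198 [0.558  0.1785 0.106 ] ...................................
206 [0.5588 0.1785 0.1129] ...................................
214 [0.5585 0.1785 0.1207] ...................................
222 [0.5576 0.1783 0.1288] .........PPPPPPPPPPPPPPP...........
230 [0.5585 0.1784 0.1349] .........PPPPPPPPPPPPPPPP..........
238 [0.5663 0.1796 0.1348] .........PPPPPPPPPPPPPPP...........
246 [0.5753 0.1811 0.134 ] .........PPPPPPPPPPPPPPP...........
254 [0.5832 0.1823 0.1345] ..........PPPPPPPPPPPPPP...........
262 [0.5923 0.1838 0.1343] ..........PPPPPPPPPPPPPP...........
270 [0.6012 0.1852 0.1346] ..........PPPPPPPPPPPPPP...........
278 [0.6107 0.1868 0.1347] ...........PPPPPPPPPPPPP...........
286 [0.6205 0.1883 0.135 ] ...........PPPPPPPPPPPPP...........
294 [0.6322 0.1902 0.1343] ...........PPPPPPPPPPPPP...........
302 [0.6435 0.192  0.1343] ...........PPPPPPPPPPPPP...........
310 [0.6555 0.194  0.1343] ............PPPPPPPPPPPP...........
318 [ 0.8993  0.2339 -0.001 ] ...................................
```

View pics/c5.png

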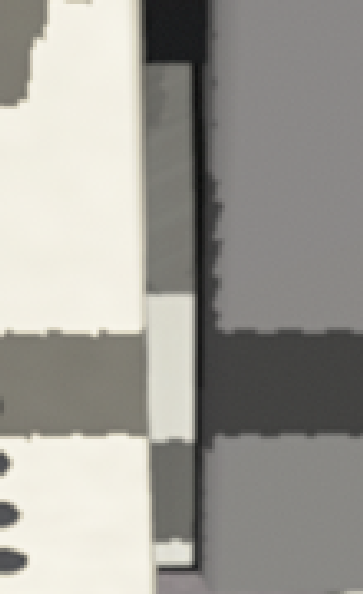

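The crop shows the plate's end face (rows ~160–229) and its top face from row 229 to ~312, at columns 314–329. z reads 0.1345 against the 0.135 expected.

```bash
python3 - <<'E'
from h import *
c=dict(np.load('wrist1.npz')); W=cloud(c)
m=np.zeros((480,640),bool); m[228:316,305:340]=True; m&=(W[...,2]>.131)&(W[...,2]<.139)
P,r=rect(c,m,.135); print(r,box(r).round(4).tolist())
p0,R0,_=cur(); c0=np.array(r[0])/1000; ex=np.array([np.cos(np.radians(9.4)),np.sin(np.radians(9.4))])
print('tool axis fwd yaw',np.degrees(np.arctan2(R0[1,2],R0[0,2])),p0)
for near in (.026,.030):
    g=c0-ex*.05+ex*near
    rel([g[0],g[1],.126],toolR(9.4,35)); print(g)
E
```

```text
((606.2376708984375, 185.77874755859375), (100.65270233154297, 9.896470069885254), 9.339214324951172) [[0.5558000206947327, 0.18250000476837158], [0.5573999881744385, 0.17270000278949738], [0.6567000150680542, 0.1890999972820282], [0.6550999879837036, 0.1987999975681305]]
tool axis fwd yaw 9.333053548393488 [0.50896961 0.17167866 0.22272702]
rot [-0.04 -0.24 -0.37] shift [-0.0059 -0.0019  0.1218]
[0.58255994 0.18185892]
rot [-0.04 -0.24 -0.37] shift [-0.0092 -0.0018  0.1241]
[0.58650623 0.18251223]
```

{"name": "send_rows", "arguments": {"series": [[0,0,0,-0.002,0,0.02,1],[0,0,0,-0.004,0,0.045,1],[0,0,0,-0.006,0,0.07,1],[0,0,0,-0.006,0,0.09,1],[0,0,0,-0.006,0,0.1,1],[0,0,0,-0.006,0,0.1,1],[0,0,0,-0.006,0,0.1,1]]}}

```text
time_s: 2.55
ee_pos: [0.5699, 0.1832, 0.1457]
eef_rot: [3.138, 0.609, -2.983]
force: [0.2, -0.3, 0.8]
grip_width: 0.0941
```

```bash
python3 - <<'E'
from h import *
for i in range(4):
    print(cur()[0].round(4)); c=cam('wrist')
save(c,'wrist2.png'); np.savez('wrist2.npz',**c)
c=cam('scene'); cv2.imwrite('pics/c6.png',cv2.resize(cv2.cvtColor(c['pixels'][90:300,360:580],cv2.COLOR_RGB2BGR),None,fx=2.8,fy=2.8))
for o in [[.5826,.1819,.126]]: rel(o,toolR(9.34,35))
E
```

```text
[0.5699 0.1832 0.1457]
[0.57   0.183  0.1459]
[0.57   0.1829 0.146 ]
[0.5701 0.1828 0.1459]
rot [ 0.07 -0.09 -0.22] shift [ 0.0012 -0.0028  0.023 ]
```

View pics/wrist2.png

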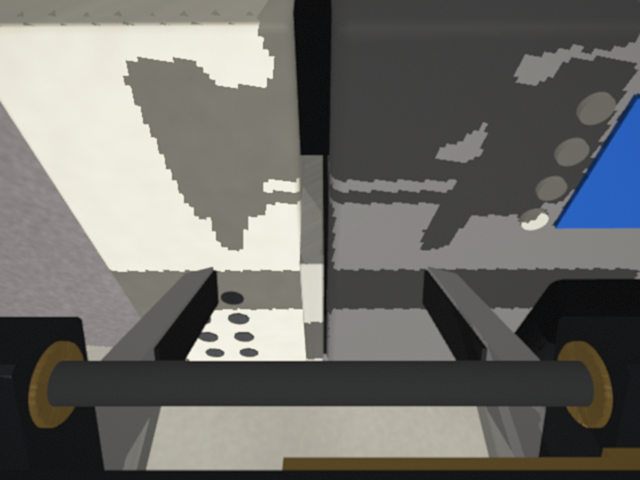

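View pics/c6.png

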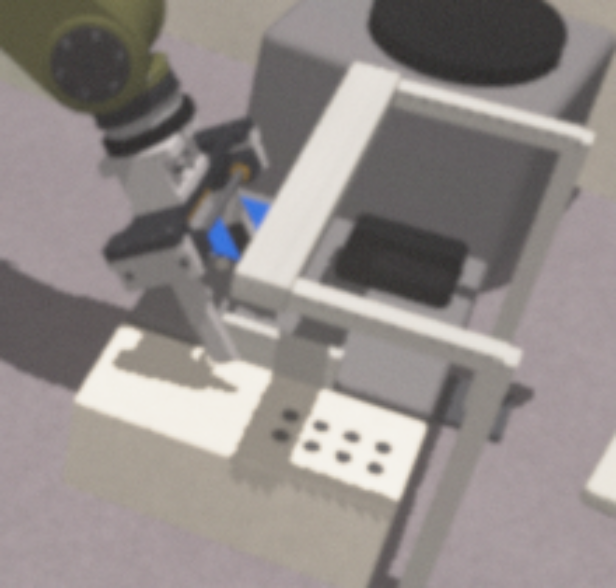

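The plate is at column ~313 and the finger midpoint at ~320.5, so it sits about 3 mm to tool −y, which agrees with the computed −2.8 mm.

{"name": "send_rows", "arguments": {"series": [[0,0,0,0.001,-0.003,0.008,1],[0,0,0,0.001,-0.003,0.018,1],[0,0,0,0.001,-0.003,0.023,1],[0,0,0,0.001,-0.003,0.023,0],[0,0,0,0.001,-0.003,0.023,-0.3],[0,0,0,0.001,-0.003,0.023,-0.5],[0,0,0,0.001,-0.003,0.023,-0.5]], "force": 10}}

```text
time_s: 3.5
ee_pos: [0.5828, 0.1817, 0.1255]
eef_rot: [3.138, 0.609, -2.983]
force: [-0.2, 0.5, 0.3]
grip_width: 0.0657
```

```bash
python3 - <<'E'
from h import *
c=cam('wrist')
save(c,'wrist3.png'); np.savez('wrist3.npz',**c)
rel([.5826,.1819,.126],toolR(9.34,35)); print(cur()[2]['grip_width'])
E
```

```text
rot [ 0.07 -0.13 -0.22] shift [-0.0001  0.0003 -0.0005]
0.061340239035387836
```

View pics/wrist3.png

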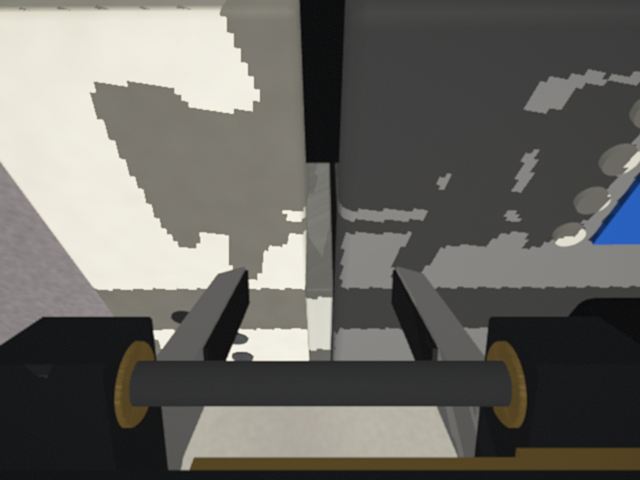

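Plate center is at ~319 and finger midpoint at ~320, so it's centred. Closing.

{"name": "send_rows", "arguments": {"series": [[0,0,0,0,0,0,-0.6],[0,0,0,0,0,0,-0.8],[0,0,0,0,0,0,-1],[0,0,0,0,0,0,-1],[0,0,0,0,0,0,-1],[0,0,0,0,0,0,-1],[0,0,0,0,0,0,-1],[0,0,0,0,0,0,-1]], "force": 10}}

```text
time_s: 4.35
ee_pos: [0.5828, 0.1814, 0.1253]
eef_rot: [3.138, 0.608, -2.983]
force: [0.9, -4.0, 1.3]
grip_width: 0.01
```

{"name": "send_rows", "arguments": {"series": [[0,0,0,0,0,0,-1],[0,0,0,0,0,0,-1],[0,0,0,0,0,0,-1],[0,0,0,0,0,0,-1],[0,0,0,0,0,0,-1],[0,0,0,0,0,0,-1],[0,0,0,0,0,0,-1],[0,0,0,0,0,0,-1]], "force": 10}}

```text
time_s: 5.15
ee_pos: [0.5828, 0.1816, 0.1253]
eef_rot: [3.138, 0.608, -2.983]
force: [-0.6, -4.9, 1.4]
grip_width: 0.01
```

{"name": "send_rows", "arguments": {"series": [[0,0,0,0,-0.0005,0,-1],[0,0,0,0,-0.001,0,-1],[0,0,0,-0.0006,-0.001,-0.0008,-1],[0,0,0,-0.0011,-0.001,-0.0016,-1],[0,0,0,-0.0023,-0.001,-0.0033,-1],[0,0,0,-0.0034,-0.001,-0.0049,-1],[0,0,0,-0.0046,-0.001,-0.0066,-1],[0,0,0,-0.0057,-0.001,-0.0082,-1]], "force": 55}}

```text
time_s: 5.95
ee_pos: [0.5817, 0.1809, 0.1335]
eef_rot: [3.138, 0.604, -2.983]
force: [-0.6, 5.1, -9.3]
grip_width: 0.0097
```

```bash
python3 - <<'E'
from h import *
c=cam('wrist')
save(c,'wrist4.png'); np.savez('wrist4.npz',**c)
o=cur()[2]; print(o['ee_pos'],o['force'],o['moment'],o['grip_width'])
c=cam('scene'); cv2.imwrite('pics/c7.png',cv2.resize(cv2.cvtColor(c['pixels'][150:260,400:540],cv2.COLOR_RGB2BGR),None,fx=5,fy=5,interpolation=cv2.INTER_CUBIC))
E
```

```text
[0.58170615 0.18094463 0.13384562] [-4.43676213  5.39545431 -5.60178688] [0.58474538 1.83003398 0.68604512] 0.009819559269405006
```

View pics/wrist4.png

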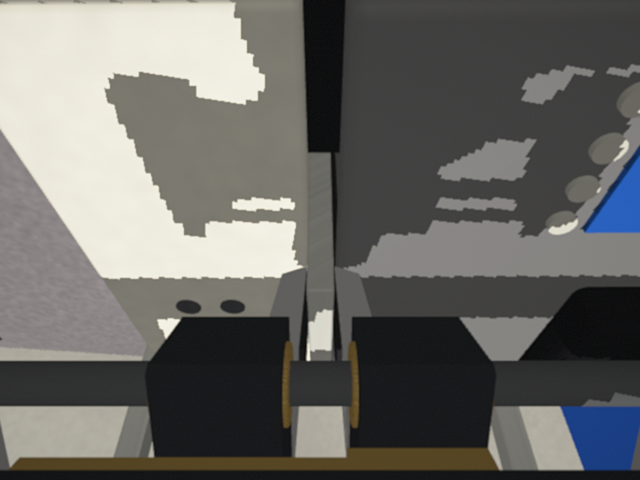

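View pics/c7.png

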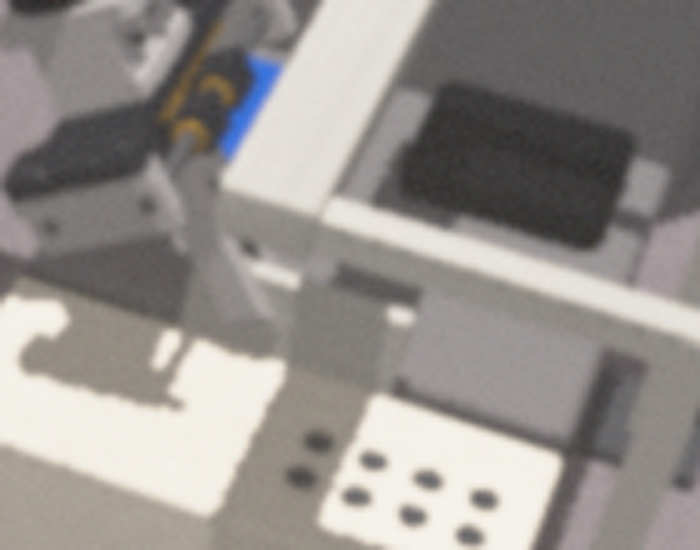

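{"name": "send_rows", "arguments": {"series": [[0,0,0,-0.0011,0.0005,-0.0016,-1],[0,0,0,-0.0023,0.0005,-0.0033,-1],[0,0,0,-0.0034,0.0005,-0.0049,-1],[0,0,0,-0.0046,0.0005,-0.0066,-1],[0,0,0,-0.0057,0.0005,-0.0082,-1],[0,0,0,-0.0057,0.0005,-0.0082,-1]], "force": 55}}

```text
time_s: 6.65
ee_pos: [0.5829, 0.1812, 0.1456]
eef_rot: [3.138, 0.608, -2.983]
force: [-5.6, 2.7, -1.9]
grip_width: 0.0097
```

```bash
cat > edge.py <<'E'
from h import *
def look(tag,lo=.10,plot=True):
    c=cam('scene'); save(c,'s_'+tag+'.png'); np.savez('s.npz',**c)
    w=cam('wrist'); save(w,'w_'+tag+'.png'); np.savez('w.npz',**w)
    o=cur()[2]; print(o['time_s'],o['ee_pos'].round(4),o['eef_rot'].round(3),o['force'].round(1),o['moment'].round(2),o['grip_width'])
    return c,w
E
python3 - <<'E'
from edge import *
c,w=look('5')
W=cloud(w)
for v in range(140,370,10): print(v,[W[v,u].round(4).tolist() for u in (320,)])
cv2.imwrite('pics/c8.png',cv2.resize(cv2.cvtColor(c['pixels'][150:260,400:540],cv2.COLOR_RGB2BGR),None,fx=5,fy=5,interpolation=cv2.INTER_CUBIC))
E
```

```text
6.75 [0.5829 0.1811 0.1456] [ 3.138  0.609 -2.983] [-5.6  2.8 -1.9] [0.22 1.64 0.48] 0.009327536145368187
140 [[0.559, 0.178, 0.066]]
150 [[0.5583, 0.1779, 0.0749]]
160 [[0.5586, 0.1779, 0.0821]]
170 [[0.558, 0.1777, 0.0901]]
180 [[0.5587, 0.1778, 0.0961]]
190 [[0.5586, 0.1778, 0.1028]]
200 [[0.5585, 0.1778, 0.1091]]
210 [[0.5583, 0.1777, 0.1153]]
220 [[0.5581, 0.1777, 0.1212]]
230 [[0.5588, 0.1778, 0.126]]
240 [[0.5584, 0.1777, 0.1317]]
250 [[0.5592, 0.1778, 0.136]]
260 [[0.5586, 0.1777, 0.1413]]
270 [[0.5575, 0.1775, 0.1468]]
280 [[0.5594, 0.1778, 0.1499]]
290 [[0.558, 0.1775, 0.1552]]
300 [[0.5639, 0.1785, 0.1555]]
310 [[0.5702, 0.1795, 0.1559]]
320 [[0.5785, 0.1808, 0.1553]]
330 [[0.588, 0.1824, 0.1545]]
340 [[0.5955, 0.1836, 0.1551]]
350 [[0.6052, 0.1852, 0.1549]]
360 [[0.6151, 0.1868, 0.1549]]
```

View pics/w_5.png

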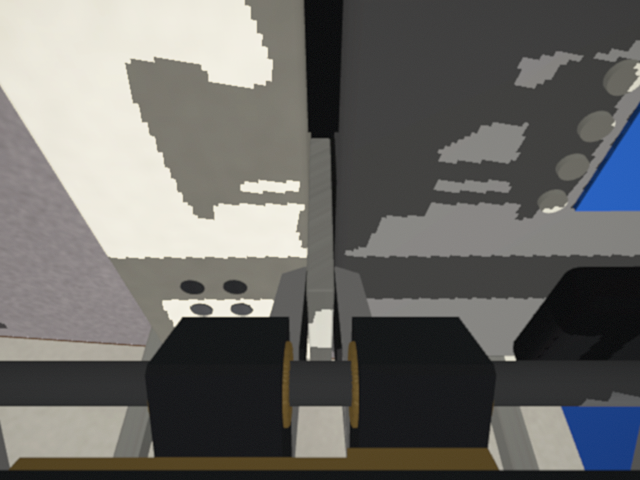

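View pics/c8.png

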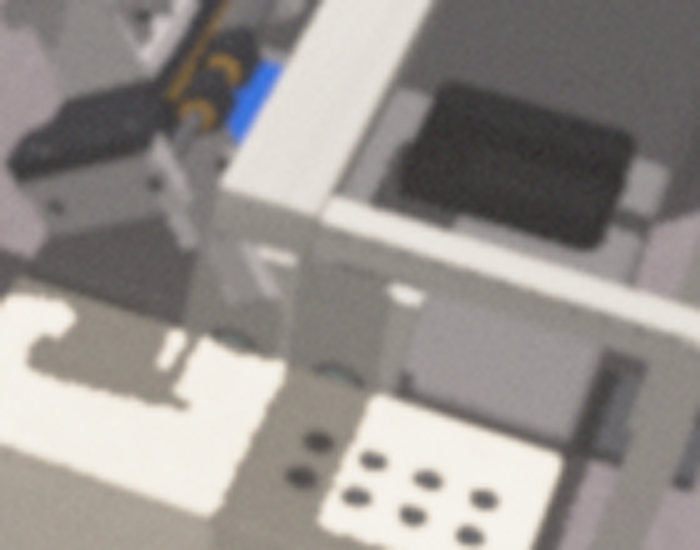

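The plate has risen 20 mm (top at z 0.155), end face vertical and top level, with the windows just emerging at c8 (235,338) and (335,370). Next, another 47 mm up.

{"name": "send_rows", "arguments": {"series": [[0,0,0,-0.003,0,-0.004,-1],[0,0,0,-0.006,0,-0.009,-1],[0,0,0,-0.01,0,-0.014,-1],[0,0,0,-0.014,0,-0.019,-1],[0,0,0,-0.018,0,-0.025,-1],[0,0,0,-0.022,0,-0.031,-1],[0,0,0,-0.027,0,-0.0385,-1],[0,0,0,-0.027,0,-0.0385,-1]], "force": 55}}

```text
time_s: 7.55
ee_pos: [0.5838, 0.1809, 0.1944]
eef_rot: [3.138, 0.611, -2.984]
force: [0.5, 0.8, -3.5]
grip_width: 0.0097
```

```bash
python3 - <<'E'
from edge import *
c,w=look('6')
W=cloud(w)
for v in range(100,370,15): print(v,[W[v,u].round(4).tolist() for u in (320,)])
cv2.imwrite('pics/c9.png',cv2.resize(cv2.cvtColor(c['pixels'][150:260,400:540],cv2.COLOR_RGB2BGR),None,fx=5,fy=5,interpolation=cv2.INTER_CUBIC))
E
```

```text
7.65 [0.5832 0.1808 0.1926] [ 3.138  0.609 -2.984] [ 0.8  0.1 -2.9] [-0.07  0.72  0.02] 0.010146210541539104
100 [[0.5791, 0.1811, 0.0445]]
115 [[0.5908, 0.183, 0.0432]]
130 [[0.6016, 0.1847, 0.0445]]
145 [[0.5587, 0.1775, 0.1191]]
160 [[0.5592, 0.1776, 0.1299]]
175 [[0.5593, 0.1775, 0.1405]]
190 [[0.5581, 0.1773, 0.1517]]
205 [[0.5592, 0.1775, 0.1598]]
220 [[0.5591, 0.1774, 0.1686]]
235 [[0.5597, 0.1775, 0.1761]]
250 [[0.5591, 0.1774, 0.1843]]
265 [[0.5594, 0.1774, 0.1912]]
280 [[0.5595, 0.1774, 0.1979]]
295 [[0.5618, 0.1777, 0.2028]]
310 [[0.5724, 0.1795, 0.2026]]
325 [[0.5838, 0.1813, 0.2026]]
340 [[0.5956, 0.1832, 0.2031]]
355 [[0.6111, 0.1857, 0.2025]]
```

View pics/w_6.png

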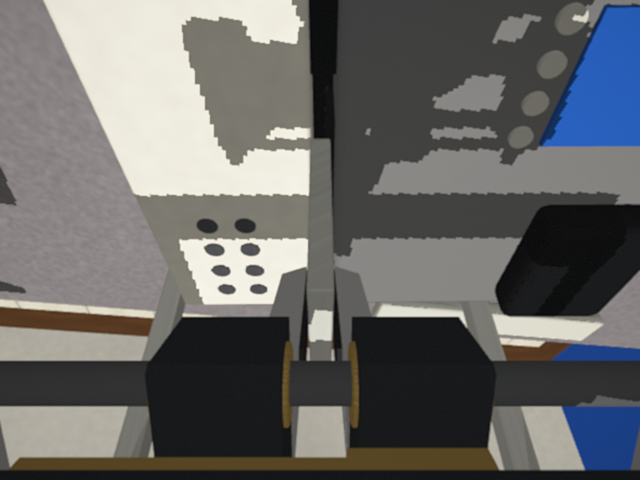

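View pics/c9.png

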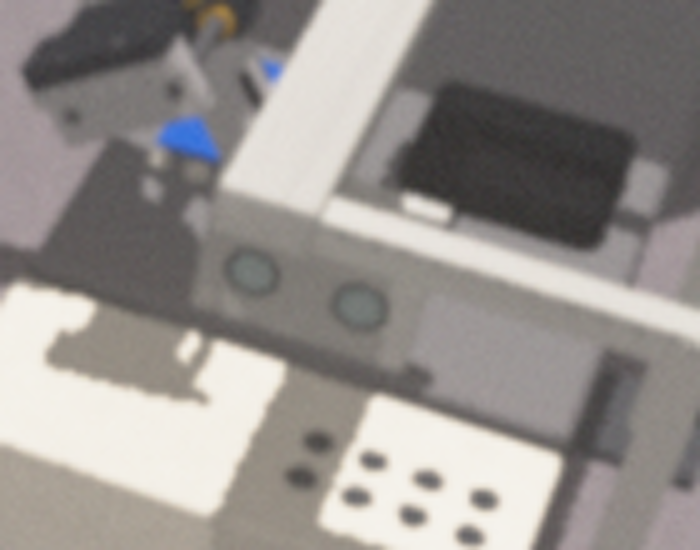

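The plate is clear: underside ≈ 0.1126 against tops at 0.100, wrist force ≈ its weight. Backing out toward the robot.

{"name": "send_rows", "arguments": {"series": [[0,0,0,0.01,0,-0.007,-1],[0,0,0,0.026,0,-0.018,-1],[0,0,0,0.044,0,-0.031,-1],[0,0,0,0.062,0,-0.0435,-1],[0,0,0,0.08,0,-0.056,-1],[0,0,0,0.098,0,-0.0685,-1],[0,0,0,0.1,0,-0.09,-1],[0,0,0,0.1,0,-0.11,-1]], "force": 55}}

```text
time_s: 8.45
ee_pos: [0.439, 0.1574, 0.2252]
eef_rot: [3.138, 0.607, -2.983]
force: [0.7, 0.3, -2.0]
grip_width: 0.0095
```

```bash
python3 - <<'E'
from edge import *
c,w=look('7')
# stand target: centre, yaw -28; plate centre offset from TCP along forward axis
e=np.array([.466,-.3605]); yaw=-28; f=np.array([np.cos(np.radians(yaw)),np.sin(np.radians(yaw))])
W=cloud(w)
for v in range(130,370,20): print(v,W[v,320].round(4).tolist())
p0,R0,_=cur()
for d in (.02,.024):
    g=e-f*d; print(g); rel([g[0],g[1],.25],toolR(yaw,35))
E
```

```text
8.55 [0.4399 0.1578 0.2272] [ 3.137  0.612 -2.984] [ 0.7 -0.2 -3. ] [-0.11  0.62 -0.  ] 0.010206516735703264
130 [0.4787, 0.1651, 0.0481]
150 [0.4148, 0.1544, 0.1572]
170 [0.4147, 0.1543, 0.1721]
190 [0.415, 0.1543, 0.1851]
210 [0.4144, 0.1542, 0.1979]
230 [0.4151, 0.1542, 0.2084]
250 [0.4148, 0.1542, 0.2189]
270 [0.4143, 0.154, 0.2288]
290 [0.4141, 0.154, 0.2376]
310 [0.4267, 0.156, 0.2381]
330 [0.4429, 0.1586, 0.2377]
350 [0.4603, 0.1615, 0.238]
[ 0.44834105 -0.35111057]
rot [ 2.152e+01 -3.000e-02  3.035e+01] shift [ 0.0457 -0.5036 -0.0622]
[ 0.44480926 -0.34923268]
rot [ 2.152e+01 -3.000e-02  3.035e+01] shift [ 0.0483 -0.5012 -0.064 ]
```

View pics/s_7.png

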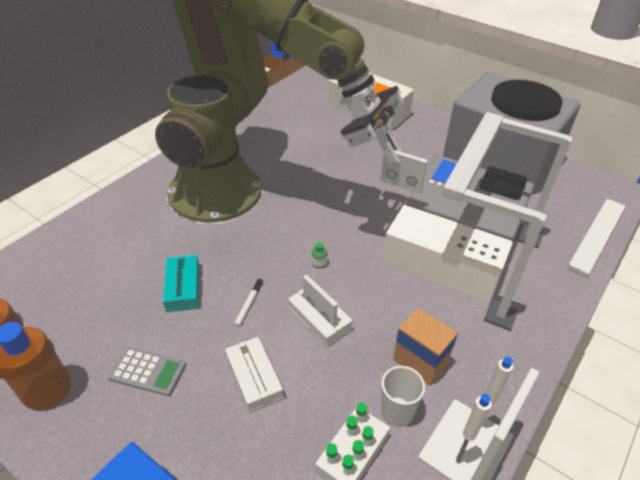

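{"name": "send_rows", "arguments": {"series": [[0,0,0,-0.003,-0.01,-0.012,-1],[1.1,0,1.5,-0.003,-0.03,-0.02,-1],[2.7,0,3.8,0.001,-0.06,-0.026,-1],[4.3,0,6.1,0.005,-0.095,-0.032,-1],[5.9,0,8.4,0.01,-0.13,-0.036,-1],[7.5,0,10.7,0.015,-0.165,-0.041,-1],[9.1,0,12.9,0.02,-0.2,-0.046,-1],[10.8,0,15.2,0.024,-0.235,-0.05,-1]]}}

```text
time_s: 9.35
ee_pos: [0.4299, -0.0839, 0.2512]
eef_rot: [-3.141, 0.607, 2.974]
force: [0.3, -0.4, -2.9]
grip_width: 0.0097
```

```bash
python3 - <<'E'
from edge import *
p,_,o=cur();print(p,o['grip_width'],o['force'])
rel([.4443,-.3490,.25],toolR(-28,35))
E
```

```text
[ 0.42985106 -0.08393834  0.25122086] 0.009701620085421662 [ 0.3122848  -0.41372934 -2.92222207]
rot [10.5  -0.2  15.09] shift [-0.0473 -0.2589  0.0345]
```

{"name": "send_rows", "arguments": {"series": [[1.5,0,2.2,-0.007,-0.037,0.005,-1],[3,0,4.4,-0.014,-0.074,0.01,-1],[4.5,0,6.6,-0.021,-0.111,0.015,-1],[6,0,8.7,-0.028,-0.148,0.02,-1],[7.5,0,10.9,-0.035,-0.185,0.025,-1],[9,0,13,-0.041,-0.22,0.03,-1],[10.5,0,15,-0.045,-0.245,0.033,-1],[10.5,0,15,-0.0473,-0.259,0.0345,-1]]}}

```text
time_s: 10.15
ee_pos: [0.4449, -0.3494, 0.2488]
eef_rot: [-3.14, 0.606, 2.654]
force: [-0.2, 0.3, -2.7]
grip_width: 0.0099
```

{"name": "send_rows", "arguments": {"series": [[0,0,0,0,0,0,-1],[0,0,0,0,0,0,-1]]}}

```text
time_s: 10.35
ee_pos: [0.4449, -0.3472, 0.2494]
eef_rot: [-3.141, 0.606, 2.657]
force: [0.1, 0.5, -2.1]
grip_width: 0.0099
```

```bash
python3 - <<'E'
from edge import *
c,w=look('8'); np.savez('w8.npz',**w); np.savez('s8.npz',**c)
t=cam('top'); save(t,'t_8.png'); np.savez('t8.npz',**t)
W=cloud(w)
for v in range(100,370,15): print(v,W[v,320].round(4).tolist())
rel([.4443,-.3490,.25],toolR(-28,35))
E
```

```text
10.45 [ 0.4451 -0.3467  0.2501] [-3.14   0.607  2.658] [ 0.3 -1.  -2.2] [0.26 0.6  0.05] 0.009914838807174309
100 [0.4886, -0.37, 0.0103]
115 [0.502, -0.3771, 0.0103]
130 [0.5162, -0.3845, 0.0105]
145 [0.423, -0.3352, 0.175]
160 [0.4226, -0.335, 0.1871]
175 [0.4234, -0.3353, 0.1968]
190 [0.4231, -0.3352, 0.2071]
205 [0.4227, -0.335, 0.2168]
220 [0.4232, -0.3352, 0.225]
235 [0.4232, -0.3352, 0.2331]
250 [0.423, -0.3351, 0.2409]
265 [0.4229, -0.335, 0.2482]
280 [0.4227, -0.3349, 0.2551]
295 [0.4254, -0.3363, 0.2595]
310 [0.4349, -0.3413, 0.2592]
325 [0.4446, -0.3464, 0.2595]
340 [0.457, -0.3529, 0.2589]
355 [0.4696, -0.3596, 0.2589]
rot [ 0.11 -0.19  0.25] shift [-0.0001 -0.0025  0.0005]
```

View pics/w_8.png

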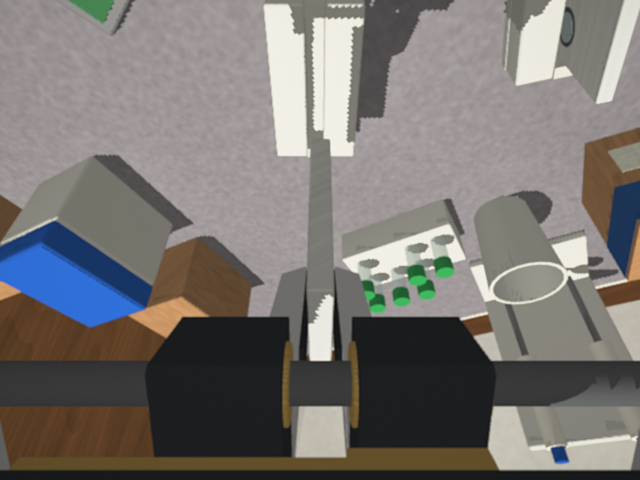

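View pics/s_8.png

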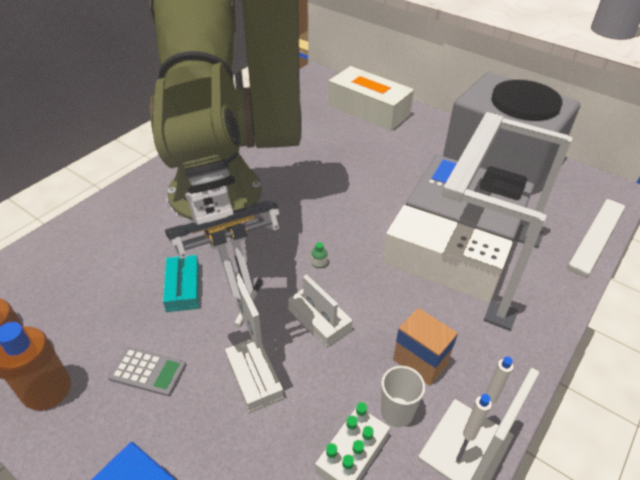

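View pics/t_8.png

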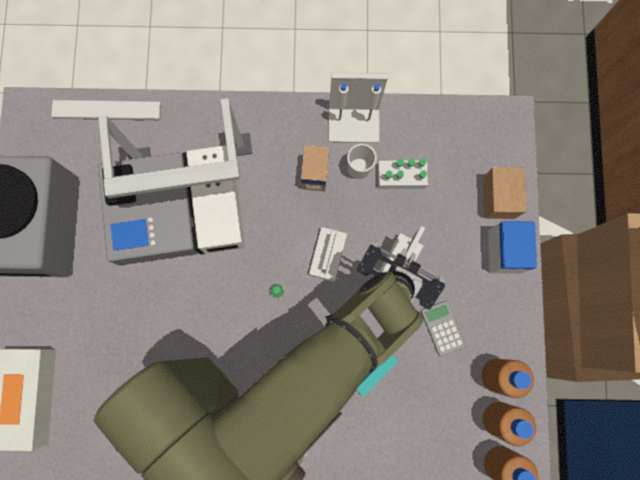

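```bash
python3 - <<'E'
from h import *
c=dict(np.load('w8.npz')); W=cloud(c)
cv2.imwrite('pics/c10.png',cv2.resize(cv2.cvtColor(c['pixels'][0:300,240:400],cv2.COLOR_RGB2BGR),None,fx=2,fy=2,interpolation=cv2.INTER_NEAREST))
m=(W[...,2]>.03)&(W[...,2]<.046); m[:, :240]=0; m[:,400:]=0; m[170:]=0
for z in (.038,):
    P=onplane(c,np.argwhere(m)[:,::-1],z)[:,:2]-[.466,-.3605]
    for yaw in (-27,-27.5,-28,-28.5,-29):
        y=np.radians(yaw); a=P@[np.cos(y),np.sin(y)]; b=P@[-np.sin(y),np.cos(y)]
        L=[];H=[];
        for q in np.arange(-.06,.06,.012):
            s=(a>q)&(a<q+.012); L.append(round(1000*b[s].min(),1) if s.any() else None);H.append(round(1000*b[s].max(),1) if s.any() else None)
        print(yaw,'a',a.min().round(4),a.max().round(4),L,H)
# slot: z at rows across
for v in (20,60,100,140): print(v,''.join('#' if z>.03 else '.' if z<.03 else '?' for z in W[v,255:375,2]))
for v in (20,60,100,):
    s=np.where(W[v,255:375,2]<.03)[0]; g=[k for k in s if 30<k<85]
    if g:
        y=np.radians(-28);
        for k in (g[0],g[-1]+1):
            q=onplane(c,[255+k-.5,v],.038)[0][:2]-[.466,-.3605]; print(v,k,'slot a,b',(q@[np.cos(y),np.sin(y)]).round(4),(q@[-np.sin(y),np.cos(y)]).round(4))
# plate end face
m=(W[...,2]>.18)&(W[...,2]<.235); m[:,:290]=0;m[:,345:]=0; m[275:]=0; m[:140]=0
m&=abs(W[...,0]-.423)<.02
X=W[m]; Q=X[:,:2]-[.466,-.3605]; y=np.radians(-28); a=Q@[np.cos(y),np.sin(y)]; b=Q@[-np.sin(y),np.cos(y)]
print('plate end a',np.median(a),'b',b.min(),b.max(),np.median(b))
# top face
m=(W[...,2]>.254)&(W[...,2]<.263); m[:,:300]=0;m[:,340:]=0; m[:296]=0; m[358:]=0
r=cv2.minAreaRect((onplane(c,np.argwhere(m)[:,::-1],.259)[:,:2]*1000).astype(np.float32)); print(r)
for lo,hi in ((.18,.2),(.2,.22),(.22,.24)):
    s=(X[:,2]>lo)&(X[:,2]<hi); print(lo,(b[s].min()+b[s].max())/2, np.median(a[s]))
E
```

```text
-27 a -0.0674 0.0656 [np.float64(-35.8), np.float64(-36.0), np.float64(-36.1), np.float64(-36.3), np.float64(-36.5), np.float64(-36.7), np.float64(-36.8), np.float64(-37.0), np.float64(-37.3), np.float64(-37.5)] [np.float64(33.7), np.float64(33.5), np.float64(33.4), np.float64(33.1), np.float64(32.9), np.float64(32.8), np.float64(32.6), np.float64(32.4), np.float64(32.2), np.float64(32.0)]
-27.5 a -0.0671 0.0657 [np.float64(-36.2), np.float64(-36.4), np.float64(-36.4), np.float64(-36.4), np.float64(-36.5), np.float64(-36.6), np.float64(-36.6), np.float64(-36.7), np.float64(-36.8), np.float64(-36.9)] [np.float64(33.2), np.float64(33.2), np.float64(33.1), np.float64(32.9), np.float64(32.9), np.float64(32.8), np.float64(32.8), np.float64(32.7), np.float64(32.6), np.float64(32.5)]
-28 a -0.0671 0.0657 [np.float64(-36.7), np.float64(-36.7), np.float64(-36.7), np.float64(-36.6), np.float64(-36.6), np.float64(-36.6), np.float64(-36.5), np.float64(-36.5), np.float64(-36.5), np.float64(-36.4)] [np.float64(32.7), np.float64(32.8), np.float64(32.8), np.float64(32.8), np.float64(32.8), np.float6
[... 1191 characters left out ...]
#################################.................
140 .....................################################..?############################################....................
20 50 slot a,b -0.054 -0.0089
20 70 slot a,b -0.0541 0.0051
60 51 slot a,b -0.0253 -0.0088
60 69 slot a,b -0.0254 0.0047
100 52 slot a,b 0.0079 -0.0087
100 69 slot a,b 0.0079 0.005
plate end a -0.04971039962731986 b -0.010723624651366198 0.007360584891616076 0.00221320551370769
((448.8922119140625, -348.8299255371094), (14.460709571838379, 50.44327163696289), 62.35210418701172)
0.18 0.002337050037357241 -0.0497497127052035
0.2 0.0023486466035689386 -0.049737975767923825
0.22 -0.0017429277906023926 -0.049643698842095275
```

View pics/c10.png

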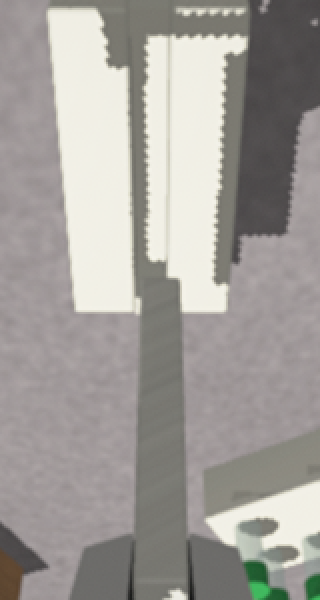

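In the wrist view, the slot centre lies −1.9 mm across, the plate +2.3 mm and turned 0.3° off. Shifting about −4 mm across, descending partway, then checking again.

{"name": "send_rows", "arguments": {"series": [[0.17,0,0.25,0.004,-0.004,0.004,-1],[0.17,0,0.25,0.014,-0.004,0.018,-1],[0.17,0,0.25,0.026,-0.004,0.035,-1],[0.17,0,0.25,0.039,-0.004,0.054,-1],[0.17,0,0.25,0.051,-0.004,0.071,-1],[0.17,0,0.25,0.06,-0.004,0.084,-1],[0.17,0,0.25,0.064,-0.004,0.0895,-1],[0.17,0,0.25,0.064,-0.004,0.0895,-1]]}}

```text
time_s: 11.3
ee_pos: [0.4417, -0.3499, 0.1399]
eef_rot: [-3.141, 0.607, 2.652]
force: [-0.6, 0.4, -1.9]
grip_width: 0.0096
```

```bash
cat > meas.py <<'E'
from h import *
def meas(c):
    W=cloud(c); y=np.radians(-28); fa=np.array([np.cos(y),np.sin(y)]); fb=np.array([-fa[1],fa[0]])
    z=W[...,2]; C=np.array([.466,-.3605])
    A=(W[...,:2]-C)@fa; B=(W[...,:2]-C)@fb
    m=(z>.03)&(z<.046)&(abs(A)<.085)&(abs(B)<.05)
    P=onplane(c,np.argwhere(m)[:,::-1],.038)[:,:2]-C; a=P@fa;b=P@fb
    print('stand a',a.min().round(4),a.max().round(4),'b',np.percentile(b,[.2,99.8]).round(4),'mid',((b.min()+b.max())/2).round(4))
    for v in range(0,470,15):
        # slot interval
        row=(z[v]>.03)&(z[v]<.046)&(abs(B[v])<.045)&(abs(A[v])<.08); k=np.where(row)[0]
        if len(k)>20:
            gaps=np.where(np.diff(k)>6)[0]
            for g in gaps:
                q=onplane(c,[[k[g]+.5,v],[k[g+1]-.5,v]],.038)[:,:2]-C; print('  slot row',v,'a',(q@fa).round(4),'b',(q@fb).round(4),z[v,(k[g]+k[g+1])//2].round(3))
    # plate end face, by height bands
    for lo in np.arange(.05,.24,.02):
        m=(z>lo)&(z<lo+.02)&(abs(B)<.02)&(A<-.03)&(A>-.065)
        u=np.argwhere(m)
        if len(u)>30: print('  end z',lo.round(2),'a',np.median(A[m]).round(4),'b',np.percentile(B[m],[1,99]).round(4),'mid',np.mean(np.percentile(B[m],[1,99])).round(4))
E
python3 - <<'E'
from edge import *; from meas import meas
c,w=look('9'); np.savez('w9.npz',**w); meas(w)
cv2.imwrite('pics/c11.png',cv2.resize(cv2.cvtColor(c['pixels'][240:430,180:360],cv2.COLOR_RGB2BGR),None,fx=3,fy=3,interpolation=cv2.INTER_CUBIC))
E
```

```text
11.4 [ 0.4422 -0.3503  0.1414] [-3.14   0.609  2.653] [-0.4  0.5 -2.4] [ 0.24  0.58 -0.03] 0.009585044399560408
stand a -0.069 0.064 b [-0.0364  0.0326] mid -0.0019
  slot row 120 a [-0.0464 -0.0464] b [-0.0089  0.0046] 0.01
  slot row 135 a [-0.0367 -0.0367] b [-0.0086  0.0048] 0.009
  slot row 150 a [-0.0264 -0.0264] b [-0.0088  0.005 ] 0.07
  slot row 165 a [-0.0153 -0.0154] b [-0.0085  0.0046] 0.081
  slot row 180 a [-0.0035 -0.0035] b [-0.0087  0.0049] 0.092
  slot row 195 a [0.0092 0.0092] b [-0.0096  0.0051] 0.102
  slot row 210 a [0.0229 0.0229] b [-0.0099  0.0061] 0.11
  slot row 225 a [0.0377 0.0377] b [-0.0102  0.0064] 0.119
  slot row 240 a [0.0537 0.0537] b [-0.0113  0.0074] 0.127
  end z 0.05 a -0.0508 b [-0.007   0.0028] mid -0.0021
  end z 0.07 a -0.0508 b [-0.0068  0.003 ] mid -0.0019
  end z 0.09 a -0.0508 b [-0.0068  0.003 ] mid -0.0019
  end z 0.11 a -0.0507 b [-0.0141  0.0112] mid -0.0014
  end z 0.13 a -0.0437 b [-0.0182  0.0145] mid -0.0018
  end z 0.15 a -0.0485 b [-0.0183  0.0147] mid -0.0018
  end z 0.17 a -0.0604 b [-0.0109  0.0073] mid -0.0018
  end z 0.19 a -0.0603 b [-0.0082  0.0046] mid -0.0018
```

View pics/w_9.png

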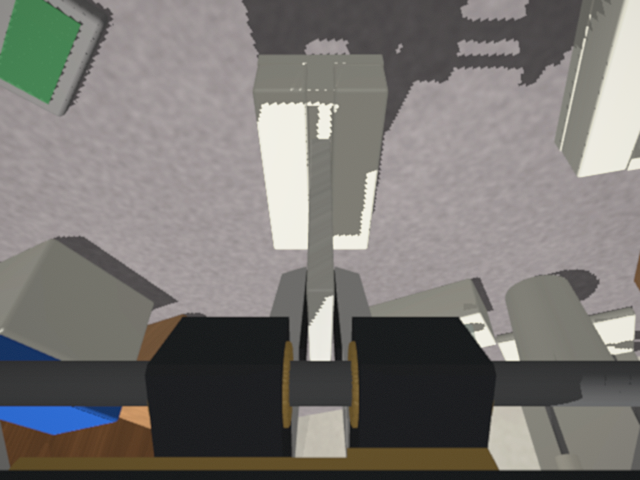

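View pics/c11.png

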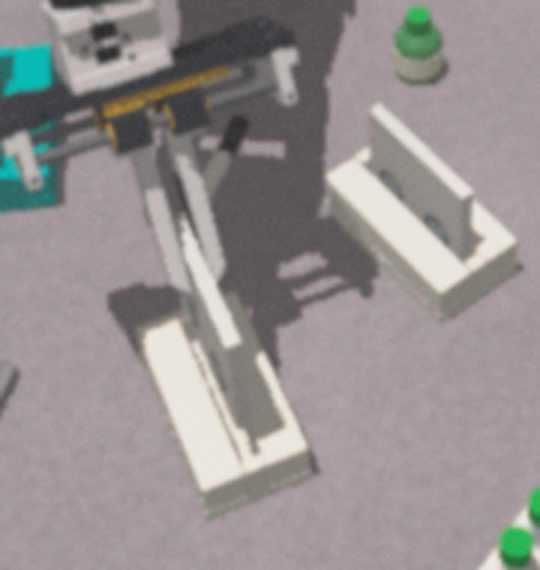

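Plate and slot are both centred at b = −2.0 mm, and along the slot the plate is within ~2 mm. Lowering it into the slot.

{"name": "send_rows", "arguments": {"series": [[0,0,0,0.003,0,0.003,-1],[0,0,0,0.006,0,0.0075,-1],[0,0,0,0.009,0,0.012,-1],[0,0,0,0.0125,0,0.0165,-1],[0,0,0,0.0155,0,0.021,-1],[0,0,0,0.0185,0,0.025,-1],[0,0,0,0.021,0,0.028,-1],[0,0,0,0.021,0,0.028,-1]]}}

```text
time_s: 12.2
ee_pos: [0.4406, -0.3494, 0.105]
eef_rot: [-3.141, 0.607, 2.652]
force: [1.1, -1.0, -3.4]
grip_width: 0.0098
```

```bash
python3 - <<'E'
from edge import *; from meas import meas
c,w=look('10'); meas(w)
W=cloud(w)
for v in range(285,360,12): print(v,W[v,320].round(4).tolist())
E
```

```text
12.3 [ 0.4409 -0.3496  0.1057] [-3.14   0.608  2.652] [ 0.1 -0.7 -2.6] [ 0.28  0.59 -0.01] 0.009198200383043266
stand a -0.0702 0.0635 b [-0.0363  0.0325] mid -0.0019
  slot row 180 a [-0.0362 -0.0362] b [-0.0085  0.0047] 0.056
  slot row 195 a [-0.0258 -0.0258] b [-0.0087  0.0049] 0.066
  slot row 210 a [-0.0146 -0.0146] b [-0.0084  0.0046] 0.076
  slot row 225 a [-0.0025 -0.0025] b [-0.0087  0.0055] 0.083
  slot row 240 a [0.0106 0.0106] b [-0.0096  0.0058] 0.092
  slot row 255 a [0.0248 0.0248] b [-0.0099  0.0061] 0.098
  slot row 270 a [0.0404 0.0403] b [-0.0193  0.0154] 0.106
  end z 0.05 a -0.0522 b [-0.0068  0.0029] mid -0.002
  end z 0.07 a -0.0521 b [-0.0068  0.003 ] mid -0.0019
  end z 0.09 a -0.0507 b [-0.0181  0.0145] mid -0.0018
  end z 0.11 a -0.0485 b [-0.0183  0.0146] mid -0.0019
  end z 0.13 a -0.0603 b [-0.0113  0.0076] mid -0.0019
  end z 0.15 a -0.0608 b [-0.0082  0.0046] mid -0.0018
285 [0.4194, -0.338, 0.1122]
297 [0.4228, -0.3398, 0.1148]
309 [0.4295, -0.3434, 0.1152]
321 [0.4377, -0.3478, 0.115]
333 [0.4464, -0.3524, 0.115]
345 [0.456, -0.3575, 0.1149]
357 [0.4676, -0.3637, 0.1143]
```

{"name": "send_rows", "arguments": {"series": [[0,0,0,0.0015,0,0.002,-1],[0,0,0,0.003,0,0.004,-1],[0,0,0,0.0045,0,0.0065,-1],[0,0,0,0.006,0,0.0085,-1],[0,0,0,0.007,0,0.01,-1],[0,0,0,0.0075,0,0.0107,-1],[0,0,0,0.008,0,0.0115,-1],[0,0,0,0.008,0,0.0115,-1]]}}

```text
time_s: 13.1
ee_pos: [0.4408, -0.3496, 0.0916]
eef_rot: [-3.141, 0.608, 2.652]
force: [0.1, 0.6, -2.7]
grip_width: 0.0096
```

```bash
python3 - <<'E'
from edge import *
c,w=look('11')
W=cloud(w)
for v in range(285,360,12): print(v,W[v,320].round(4).tolist())
E
```

```text
13.2 [ 0.4408 -0.3496  0.0917] [-3.14   0.608  2.652] [-0.   0.1 -2.9] [ 0.27  0.58 -0.  ] 0.00982427428115208
285 [0.4196, -0.3382, 0.0983]
297 [0.4232, -0.3401, 0.1007]
309 [0.4302, -0.3438, 0.101]
321 [0.4379, -0.3479, 0.1012]
333 [0.4462, -0.3523, 0.1014]
345 [0.4561, -0.3576, 0.1012]
357 [0.4663, -0.363, 0.1013]
```

{"name": "send_rows", "arguments": {"series": [[0,0,0,0.0003,0,0.0004,-1],[0,0,0,0.0005,0,0.0007,-1],[0,0,0,0.0007,0,0.001,-1],[0,0,0,0.0007,0,0.001,-1],[0,0,0,0.0007,0,0.001,-1]]}}

```text
time_s: 13.7
ee_pos: [0.4408, -0.3496, 0.0904]
eef_rot: [-3.141, 0.608, 2.652]
force: [-0.5, -0.0, -2.9]
grip_width: 0.0096
```

{"name": "send_rows", "arguments": {"series": [[0,0,0,0.0002,0,0.0002,-1],[0,0,0,0.0003,0,0.0004,-1],[0,0,0,0.0004,0,0.0006,-1],[0,0,0,0.0004,0,0.0006,-1]]}}

```text
time_s: 14.1
ee_pos: [0.441, -0.3498, 0.0902]
eef_rot: [-3.14, 0.609, 2.653]
force: [-3.1, 2.3, 5.4]
grip_width: 0.0097
```

It has touched the floor (Fz went from −2.9 to +5.4 N). Easing the grip, then opening slowly.

{"name": "send_rows", "arguments": {"series": [[0,0,0,-0.0001,0,-0.0002,-1],[0,0,0,-0.0001,0,-0.0002,-1],[0,0,0,-0.0001,0,-0.0002,-1]], "force": 5}}

```text
time_s: 14.4
ee_pos: [0.441, -0.3498, 0.0902]
eef_rot: [-3.14, 0.609, 2.652]
force: [0.6, 0.8, 3.3]
grip_width: 0.0103
```

{"name": "send_rows", "arguments": {"series": [[0,0,0,0,0,0,-0.75],[0,0,0,0,0,0,-0.7],[0,0,0,0,0,0,-0.6],[0,0,0,0,0,0,-0.5],[0,0,0,0,0,0,-0.3],[0,0,0,0,0,0,-0.2],[0,0,0,0,0,0,-0.2],[0,0,0,0,0,0,-0.2]], "force": 5}}

```text
time_s: 15.2
ee_pos: [0.4408, -0.3496, 0.0899]
eef_rot: [-3.14, 0.608, 2.652]
force: [0.2, -0.0, 0.1]
grip_width: 0.0377
```

```bash
python3 - <<'E'
from edge import *
from meas import meas
c,w=look('12'); meas(w)
E
```

```text
15.3 [ 0.4408 -0.3496  0.0899] [-3.141  0.608  2.652] [-0.1  0.5 -0.3] [0.05 0.26 0.02] 0.03739943950022073
stand a -0.0708 0.0627 b [-0.0363  0.0323] mid -0.0019
  slot row 195 a [-0.0404 -0.0404] b [-0.0085  0.0047] 0.05
  slot row 210 a [-0.0303 -0.0303] b [-0.0088  0.0045] 0.06
  slot row 225 a [-0.0194 -0.0194] b [-0.0086  0.0047] 0.068
  slot row 240 a [-0.0075 -0.0076] b [-0.0088  0.005 ] 0.076
  slot row 255 a [0.0053 0.0053] b [-0.0097  0.0053] 0.083
  slot row 270 a [0.0194 0.0194] b [-0.0356 -0.0281] 0.072
  slot row 270 a [0.0194 0.0193] b [-0.0101  0.0056] 0.09
  slot row 270 a [0.0193 0.0193] b [0.0242 0.0317] 0.072
  slot row 285 a [0.0347 0.0347] b [-0.0105  0.006 ] 0.097
  slot row 300 a [0.0517 0.0516] b [-0.0109  0.0064] 0.099
  end z 0.05 a -0.0518 b [-0.007   0.0028] mid -0.0021
  end z 0.07 a -0.0517 b [-0.0069  0.0197] mid 0.0064
  end z 0.09 a -0.0467 b [-0.0068  0.0197] mid 0.0064
  end z 0.11 a -0.0563 b [0.0168 0.0199] mid 0.0183
  end z 0.13 a -0.0599 b [0.0182 0.0187] mid 0.0185
  end z 0.15 a -0.0628 b [0.0182 0.0188] mid 0.0185
```

View pics/w_12.png

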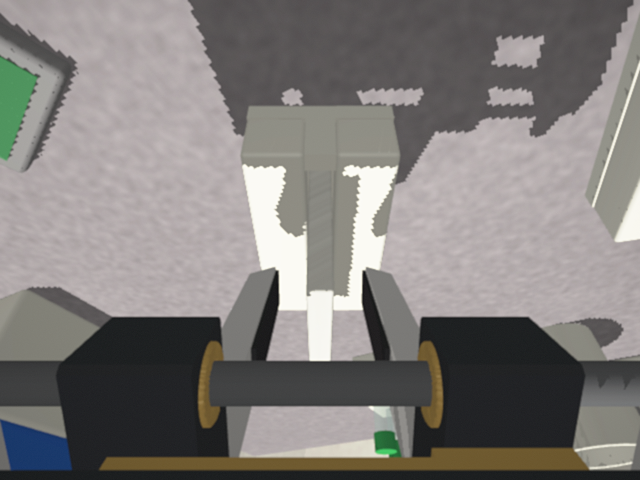

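Released: the plate stands upright in the slot and both fingers are clear of it by ~14 mm each. Retracting along the tool axis.

{"name": "send_rows", "arguments": {"series": [[0,0,0,0,0,-0.01,-0.2],[0,0,0,0,0,-0.03,-0.2],[0,0,0,0,0,-0.055,-0.2],[0,0,0,0,0,-0.085,-0.2],[0,0,0,0,0,-0.115,-0.2],[0,0,0,0,0,-0.14,-0.2],[0,0,0,0,0,-0.15,-0.2],[0,0,0,0,0,-0.15,-0.2]]}}

```text
time_s: 16.1
ee_pos: [0.3651, -0.3094, 0.2143]
eef_rot: [-3.139, 0.61, 2.653]
force: [-0.1, 0.3, -0.6]
grip_width: 0.0375
```

```bash
python3 - <<'E'
from edge import *
from meas import meas
c,w=look('13'); meas(w)
W=cloud(w); z=W[...,2]; m=(z>.093)&(z<.107)&(np.hypot(W[...,0]-.466,W[...,1]+.3605)<.08)
P,r=rect(w,m,.1); print('plate top',r, np.median(z[m]))
W=cloud(c);z=W[...,2]; m=(z>.09)&(z<.112)&(np.hypot(W[...,0]-.48,W[...,1]+.17)<.08); print('other',np.nanmedian(W[m],0)); 
s0=dict(np.load('scene0.npz'));W=cloud(s0);z=W[...,2]; m=(z>.09)&(z<.112)&(np.hypot(W[...,0]-.48,W[...,1]+.17)<.08); print('other0',np.nanmedian(W[m],0))
E
```

```text
16.2 [ 0.3653 -0.3092  0.2125] [-3.141  0.607  2.652] [ 0.7  0.6 -0.3] [0.05 0.22 0.03] 0.037671134796470114
stand a -0.0701 0.0648 b [-0.0364  0.0328] mid -0.0018
  slot row 165 a [-0.0426 -0.0426] b [-0.0086  0.0053] 0.05
  slot row 180 a [-0.0263 -0.0263] b [-0.0088  0.0047] 0.067
  slot row 195 a [-0.0089 -0.0089] b [-0.0082  0.005 ] 0.083
  slot row 210 a [0.0099 0.0099] b [-0.0085  0.0052] 0.098
  slot row 225 a [0.0303 0.0303] b [-0.0088  0.0055] 0.1
  slot row 240 a [0.0523 0.0523] b [-0.009   0.0048] 0.1
  end z 0.05 a -0.0518 b [-0.0069  0.003 ] mid -0.002
  end z 0.07 a -0.0517 b [-0.0069  0.0028] mid -0.002
  end z 0.09 a -0.0462 b [-0.0068  0.0028] mid -0.002
plate top ((459.1166687011719, -359.15069580078125), (9.924088478088379, 105.10371398925781), 61.84687042236328) 0.09959198856184137
other [ 0.48486641 -0.17298497  0.10096394]
other0 [ 0.48490003 -0.17289756  0.1008898 ]
```

View pics/s_13.png

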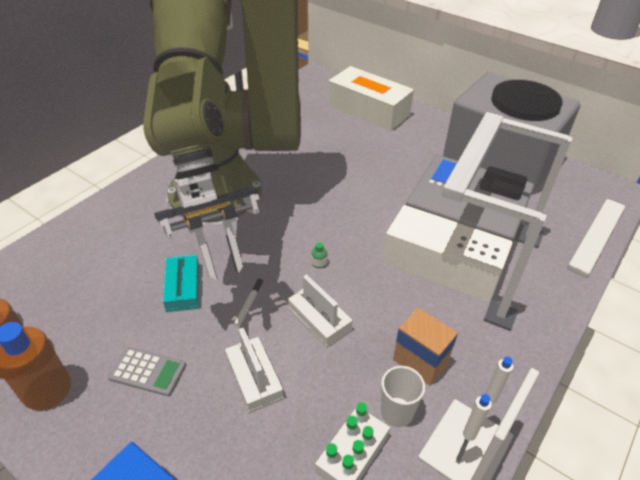

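View pics/w_13.png

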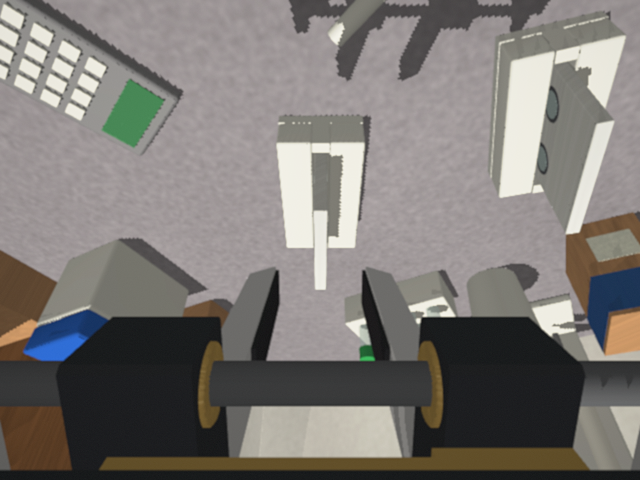

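The plate is seated: top 0.0996 m (0.100 expected), centred to ~1 mm, turned 0.2°. The other plate hasn't moved, and the gripper is clear.

```bash
python3 -c "
from station import ctrl
print(ctrl.hand_in())"
```

```text
the job is handed in; nothing more can be done
None
```

The wedged plate is out of the gap and standing upright in the empty stand's slot, released. I handed the job in at about 16 s; hand-in gives no verdict, so the result rests on my own checks.

**What I did:**
- Gripped the plate near its robot-side end with the tool leaned back 35°.
- Pulled it up 67 mm until its underside was about 12 mm above the tops.
- Drew it back from under the lamp bar, carried it over, and lowered it into the slot until it touched the floor.
- Eased the grip, opened slowly, and retracted.

**Last checks:**

| Check | Reading |
|---|---|
| Plate top height | 0.0996 m, 0.100 m expected if fully down |
| Across the slot | centred within about 0.3 mm |
| Along the slot | centred within about 1 mm |
| Turn against the slot | about 0.2° |
| Other plate | moved about 0.1 mm |

- **Bystanders and lamp bar:** the dropper, marker, beaker and box showed no visible change in the last scene picture. I saw no sign of lamp contact in the wrist force readings or pictures.
- **Disagreements:** the top-face outline read 105 mm long in the last view instead of 100 mm. I think some of the plate's end face got into the mask, and I used the end-face measurement instead. The TCP readings and the camera differed by up to about 2 mm, so I went by the wrist camera.

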